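# Shut the marble cubby and set its child lock

### The job

Put the marbles out of the children's reach: first lower the cubby's sliding sash by the lug on its top edge until it is fully down, then push the child-lock knob down and turn it clockwise until its tongue points straight out over the sash, and let go so that the knob springs back up. Leave the other toys where they are.

Things in the scene. Friction and masses are not known exactly. Their poses are not given: they have to be found in the camera images.
- cubby: Cedar marble cubby, fixed: box 180 deep (x) x 320 wide (y) x 140 high, open at its front (-x), a glass marble jar inside. Origin at the centre of its underside; x to its back, y left, z up. Two upright rails at the front corners (24 x 16, at x = -102, y = +-152) rise to z = 210 and guide the sash.
- sash (a joint): Height of the sash in m: 0 = fully down, up to 0.10 = raised. It stays where it is left (friction about 5 N). The sash is a wooden frame with a clear pane, 12 thick x 286 wide x 128 high, sliding up and down before the cubby; its middle plane is at cubby x = -98.5; when down, its top edge is level with the cubby's top board.
- sash_lug (a point): Point in the grip lug of the sash: a wooden block standing up from the sash's top edge, 12 thick (x), 36 wide (y), rising 43 above the edge, at cubby y = +68. This point is on its middle, 24 above the sash's top edge and 19 below the lug's top. Axes as the cubby's.
- knob_grip (a point): Point on the axis of the child-lock knob, in its grip bar, 56 above the cubby's top board; knob at cubby x = -48, y = -68. Fixed collar 68 diameter, its top 30 above the board; in it a round cap 48 diameter, 10 proud of the collar; on the cap a bar 44 long (this frame's x), 14 thick (y), from 40 to 66 above the board. The frame turns and sinks with the knob.
- lock_press (a joint): How far the sprung cap is pushed down, m: 0 = up, 0.010 = fully down, flush with the collar. Takes 3 to 9 N. The knob can be turned from unlocked to locked only while it is down by more than about 6 mm; released midway it stays down, released at either end it springs up.
- lock_turn (a joint): Angle of the knob, rad, growing clockwise from above: 0 to 0.33 = unlocked (free play), 1.3 = locked, the tongue square over the sash's top edge; stops at 0 and 1.40; released between 1.17 and 1.40 it springs up. Yaw of knob_grip = cubby yaw + 1.3 - this angle.
- tongue_tip (a point): Tip of the flat wooden tongue (14 wide, 5 thick) that turns with the knob below the collar, 3 to 8 above the top board, reaching 58 from the axis along this frame's -x. Locked, it lies over the sash's top edge and keeps the sash down; if the sash is up it strikes the sash and the knob cannot be locked.
- jar: Glass marble jar with clip-on steel lid, 72 diameter x 84 high, inside the cubby; origin under its centre.
- truck: Red plastic dump truck, 190 x 85 x 104 high, beside the cubby; origin on the ground under its centre, front to -x.
- tower: Beech stacking ring tower, 96 diameter x 135 high, beside the cubby; origin under its centre.
- teether: Blue silicone teether block, 45 x 45 x 44 high, on the back of the cubby's top board; origin under its centre.
- car: Small wooden car, 38 x 75 x 43 high, on the back of the cubby's top board; origin under its centre.
- duck: Small wooden duck, 80 x 32 x 50 high, on the plank before the cubby; origin under its centre.

How it is judged:
On the way, in this order (a step that is already met when the one before it is completed fails the run):
1. the sash is fully down (value of joint sash below 0.004 m), for 0.2 s.
2. the sash still down, the knob is pushed down, not yet turned to locked (value of joint sash below 0.004 m and value of joint lock_press above 0.004 m and value of joint lock_turn below 1 rad), for 0.04 s.
3. the knob is turned to locked and has sprung up, the sash still down (value of joint sash below 0.004 m and value of joint lock_turn above 1.15 rad and value of joint lock_press below 0.003 m), for 0.2 s.
At the end, for the whole second after the job is handed in: The sash is down to within 4 mm, the knob is turned to locked (over 1.15 rad, its tongue over the sash) and has sprung up to within 3 mm, all at rest; nothing else was moved by more than 30 mm (all of step 3 and value of joint lock_turn below 1.42 rad and velocity of joint sash between -0.01 and 0.01 m/s and velocity of joint lock_turn between -0.05 and 0.05 rad/s); the robot touches nothing.
It fails at once if another toy or the jar is moved by more than 30 mm (distance of any of jar, truck, tower, teether, car, duck from where it was at the start of the episode above 0.03 m).
It also fails if it takes over 43 s, if anything falls off the work surface, if the arm or the gripper's body presses on something with over 40 N, if the wrist force passes 120 N, or if a joint passes its speed limit or range.

### The arm

A 7-joint arm with a two-finger parallel gripper is mounted at the origin on the work surface. World frame = base frame: x ahead of the robot, y to its left, z up, the work surface at z = 0. Lengths are in m, angles in rad, forces in N, time in s.
With the tool pointing down it reaches from about 0.425 to 0.975 m from the base axis. Payload 16.7 kg.
Tool frame: the origin (TCP) lies on the front face of the gripper's body, between the roots of the fingers; the fingertips stand 73 mm ahead of it and the grasp point (between the pads) lies 54 mm ahead of it; z points along the fingers, y is the line along which they close (so a half turn about z gives the same grasp; the last joint's range is limited). The gripper opens to 85 mm and grips with 20 to 120 N. Pads are 22 mm wide; open, the fingers measure 114 mm over their backs; the gripper's body (76 mm by 85 mm) begins 54 mm behind the grasp point. The pads swing forward as they close: fully open they stand 13 mm farther back than shut.
Start: joints at [1.008, 0.426, 0.074, 1.606, -0.034, 1.111, -0.067], TCP at [0.271, -0.618, 0.304] pointing down, gripper open.
Joint ranges: [-2.85, 2.85], [-0.5, 2.14], [-1.23, 1.37], [0.21, 2.46], [-1.02, 4.16], [0.16, 2.05], [-2.73, 2.73]. Speed limits (rad/s): [1.89, 1.89, 2.39, 2.39, 3.01, 3.01, 3.01].

### API

Orientations are given as a rotation vector (axis times angle).
In Python, from cell import readout, eyes, r gives the robot as it stands.
- The arm moves only by the shell command python3 -m jog 'ROWS' [FORCE]. ROWS is JSON, a list of rows, each a list of 7 numbers: the shift along the tool's x, y, z in mm, then the turn, a rotation vector about the tool's x, y, z in rad, then the finger opening in mm, from 0 to 85.4. A call has 1 to 10 rows; each row shifts and turns the commanded pose from where the row before left it, along the tool's axes as they then stand; what a row does not reach is not made up. A row lasts 1/8 s, in which the tool goes at most 62.5 mm and 10.7 degrees, less where a joint would pass 70% of its speed; a pose out of reach is approached as far as the arm can. A call with a gripper value outside its range is refused whole. The fingers move at their own pace and stop on an object; FORCE is the grip in N (left out, the last holds). Time passes only in rows, so rows that do not move let the fingers close. It gives the time, the measured TCP pose, the force, the opening and the grip force at its end, in the units of the state.
- readout.observe(): the state, without advancing time (a new reading comes with each control period).
- eyes.grab_frame(name): name is "side" or "top"; returns (picture, depth): 420x560x3 uint8, blue, green, red; 420x560 float32, m along the optical axis (not along the pixel's ray), 0 where there is no reading.
- eyes.camera_model(name): a dict with "fx", "fy", "cx", "cy" (pixels), "k1" (the pictures are not rectified: a ray, as slopes to the right and down, at radius r is drawn at 1 + k1 r^2 times it, then the intrinsics apply), "rvec" (rotation vector, rad) and "tvec" (3), from world to camera coordinates, as OpenCV has them. Camera axes: x right, y down, z forward; pixel columns grow to the right and rows downward; lengths in m; the calibration is good to about 2 mm. A picture is of the moment at which its call begins. camera_model takes no time and is no camera call.
- r.hand_in(): hands the job in; it is judged then, once.
The state is a dict: "time": time; "joint_positions": joint angles; "qd": joint speeds; "effort": joint torques, N m; "tcp_pos": TCP position; "orientation": TCP orientation; "wrist_force": force on the tool from outside, world axes, zero at the start; "torque": the same for the moment, N m; "finger_gap": finger opening in m; "gripper_force": force on a finger pad.
Only numpy, scipy, OpenCV 4.12 (cv2) and the standard library are available. Lean on these libraries where they do the work, as an engineer would, in place of code of your own. Each camera call takes 0.05 s, during which the arm holds its last target. There are 200 camera calls.

## Working session

There is one attempt and no reset: what is moved stays moved. The work goes in short steps, Python scripts to look and compute and a shell command to move; the robot and the scene stay as the last step left them, time stands still between calls to the robot, and variables do not carry over. Pictures are saved under pics/ and viewed, at most 10 in all, crops included, and the job is handed in when it is done.

```bash
mkdir -p pics; ls; python3 - <<'E'
from cell import readout, eyes, r
import cv2,numpy as np
for n in("side","top"):
    p,d=eyes.grab_frame(n); cv2.imwrite(f"pics/{n}0.png",p); np.savez(f"pics/{n}0.npz",p=p,d=d); print(n,eyes.camera_model(n),(d>0).mean())
print(readout.observe())
E
```

```text
pics
side {'fx': 510.2519778268995, 'fy': 510.2519778268995, 'cx': 271.5320113712019, 'cy': 200.17591907546986, 'k1': -0.19368715229539463, 'rvec': array([ 2.44544425,  1.11927047, -0.29543947]), 'tvec': array([-0.40108066, -0.29156063,  1.46693694])} 0.9959991496598639
top {'fx': 503.9671191253858, 'fy': 503.9671191253858, 'cx': 278.20233478340464, 'cy': 212.80250596311143, 'k1': -0.12642483136963922, 'rvec': array([ 2.18410906, -2.19466524,  0.08199651]), 'tvec': array([0.04320028, 0.54814003, 1.37406738])} 0.9960969387755102
{'time': 0.1, 'joint_positions': array([ 1.00747471,  0.42667112,  0.07385415,  1.60649451, -0.03407532,
        1.11077028, -0.06712298]), 'qd': array([ 1.05638974e-03, -2.58120904e-03,  1.44562803e-03, -1.08421552e-03,
        6.18685253e-04, -1.31477799e-03, -3.06006372e-05]), 'effort': array([ 5.86923998e-03, -9.51543832e+01,  3.76986399e+00, -4.64402175e+01,
        1.95450633e-02,  6.57113094e-03,  7.95698696e-06]), 'tcp_pos': array([ 0.27130168, -0.61780157,  0.30330091]), 'orientation': array([-3.07358261e+00, -6.45121835e-01,  4.99404813e-04]), 'wrist_force': array([ 0.36448116, -0.0444029 , -0.77808634]), 'torque': array([-0.00963035, -0.00856501, -0.00101311]), 'gripper_force': 0.0, 'finger_gap': 0.08561261688631303}
```

View pics/side0.png

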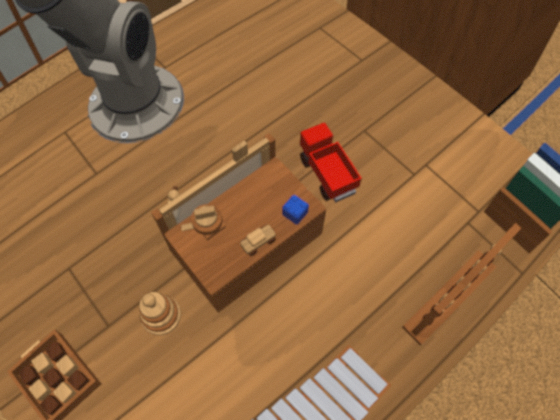

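View pics/top0.png

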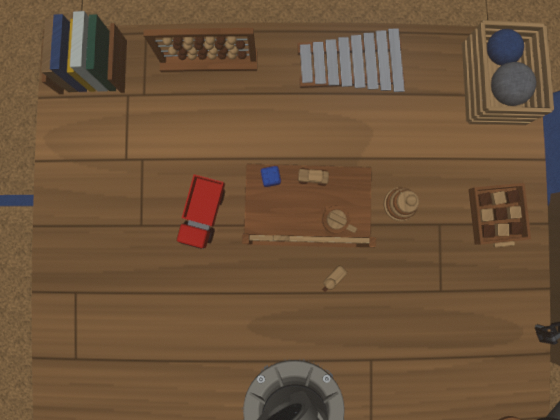

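The side view shows the sash raised, with its lug at about (240,150) and the knob at about (206,217). In the top view the cubby spans x 245–371, y 165–243, the knob is at (337,219) and the duck at (335,278).

```bash
cat > h.py <<'E'
import numpy as np,cv2
from cell import readout,eyes,r
from scipy.spatial.transform import Rotation as R
def cloud(n,d):
    m=eyes.camera_model(n); K=np.array([[m['fx'],0,m['cx']],[0,m['fy'],m['cy']],[0,0,1]])
    v,u=np.indices(d.shape); uv=np.stack([u,v],-1).reshape(-1,1,2).astype(float)
    s=cv2.undistortPoints(uv,K,np.array([m['k1'],0,0,0,0])).reshape(d.shape+(2,))
    c=np.dstack([s*d[...,None],d]); 
    return (c-m['tvec'])@R.from_rotvec(m['rvec']).as_matrix()
def proj(n,P):
    m=eyes.camera_model(n); K=np.array([[m['fx'],0,m['cx']],[0,m['fy'],m['cy']],[0,0,1]])
    return cv2.projectPoints(np.array(P,float).reshape(-1,1,3),m['rvec'],m['tvec'],K,np.array([m['k1'],0,0,0,0]))[0].reshape(-1,2)
def incubby(W,o,yaw):  # world -> cubby
    c,s=np.cos(yaw),np.sin(yaw); q=np.asarray(W)-np.r_[o,0]; 
    return np.stack([c*q[...,0]+s*q[...,1],-s*q[...,0]+c*q[...,1],q[...,2]],-1)
E
python3 - <<'E'
from h import *
for n in("top","side"):
    f=np.load(f"pics/{n}0.npz"); W=cloud(n,f['d']); x,y,z=W[...,0],W[...,1],W[...,2]
    tab=(z<.02)&(abs(y)<.5)&(x>.3)&(x<.9); print(n,"table z",np.median(z[tab]))
    m=((abs(z-.14)<.008)&(x>.3)&(x<1)&(abs(y)<.45)).astype(np.uint8)
    m=cv2.morphologyEx(m,cv2.MORPH_OPEN,np.ones((5,5)))
    k,l,st,_=cv2.connectedComponentsWithStats(m); i=1+st[1:,4].argmax(); P=W[l==i]
    rc=cv2.minAreaRect(P[:,:2].astype(np.float32)); print(rc,cv2.boxPoints(rc).tolist(),P[:,2].mean(),len(P))
    hi=(z>.2)&(z<.34)&(x>.35)&(x<.75)&(abs(y)<.3)
    Q=W[hi]; print(len(Q),Q.min(0),Q.max(0))
p=np.load("pics/side0.npz")['p']; cv2.imwrite("pics/c1.png",cv2.resize(p[130:310,140:370],None,fx=3.3,fy=3.3,interpolation=2))
E
```

```text
top table z 0.000111660307381142
((0.5723612308502197, -0.03417631983757019), (0.31855085492134094, 0.17901737987995148), 88.71684265136719) [[0.47930827736854553, -0.19140741229057312], [0.6582807302474976, -0.19541621208190918], [0.6654142141342163, 0.12305477261543274], [0.4864417314529419, 0.1270635724067688]] 0.14004934058074583 7050
869 [ 0.45467003 -0.19013756  0.20050419] [0.53703292 0.12841963 0.26453322]
side table z -0.0012033830550644646
((0.5700083374977112, -0.035902753472328186), (0.3201402425765991, 0.1861562281847), 88.23780822753906) [[0.4720518887042999, -0.19303491711616516], [0.6581200957298279, -0.19875943660736084], [0.6679648160934448, 0.12122941017150879], [0.4818965792655945, 0.12695392966270447]] 0.13856683555849045 8558
1467 [ 0.45340448 -0.19416225  0.20001614] [0.53623397 0.12683421 0.25991213]
```

View pics/c1.png

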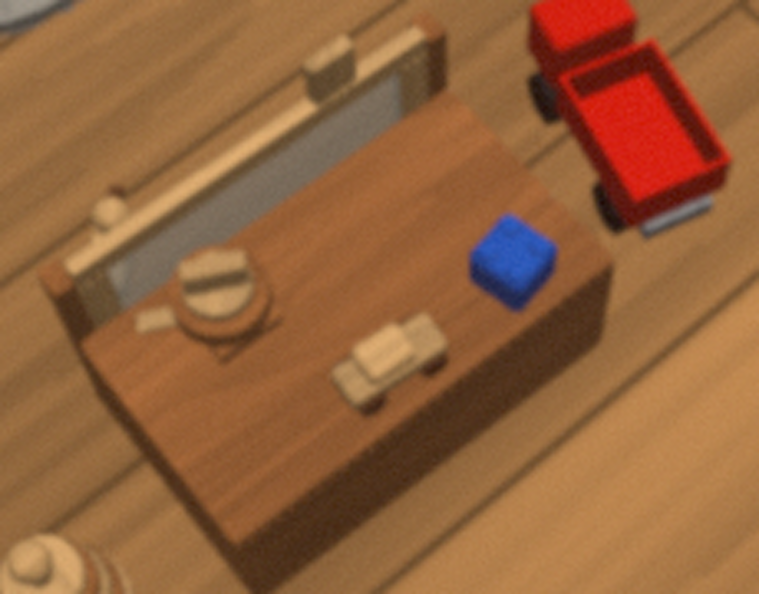

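The crop shows the knob bar with its tongue pointing right and slightly forward in the robot's frame (unlocked), the lug up at (330,68), and the sash raised by most of its travel. Next I measure the lug, sash edge and bar.

```bash
python3 - <<'E'
from h import *
for n in("top","side"):
    f=np.load(f"pics/{n}0.npz"); W=cloud(n,f['d'])
    # rough frame, refine yaw by the sash top edge
    o=np.array([.5715,-.035]); yaw=-.026
    C=incubby(W,o,yaw); x,y,z=[C[...,i] for i in range(3)]
    fr=(abs(x+.0985)<.03)&(abs(y)<.135)&(z>.15)&(z<.32)
    noL=fr&(abs(y-.068)>.035); zt=np.percentile(z[noL],[90,95,98,99.5]); print(n,"sash z pct",zt)
    e=noL&(abs(z-np.median(z[noL&(z>zt[1]-.012)]))<.006); P=C[e]; print(" edge n",len(P),"z",np.median(P[:,2]),"fit slope",np.polyfit(P[:,1],P[:,0],1))
    lug=fr&(z>zt[1]+.012); P=C[lug]; 
    if len(P): print(" lug",len(P),np.percentile(P,[2,50,98],0).round(4).tolist())
    k=(abs(x+.048)<.06)&(abs(y+.068)<.06)
    for lo,hi,nm in((.197,.215,'bar'),(.174,.184,'cap'),(.16,.174,'collar'),):
        P=C[k&(z>lo)&(z<hi)&(x>-.085)]; 
        if len(P)>5:
            rc=cv2.minAreaRect((P[:,:2]*1000).astype(np.float32)); print(nm,len(P),P.mean(0),rc)
    w=np.linalg.svd((Q:=C[k&(z>.199)&(z<.215)&(x>-.085)])[:,:2]-Q[:,:2].mean(0))[2][0]; print("bar axis deg",np.degrees(np.arctan2(w[1],w[0])))
    P=C[(abs(x+.048)<.07)&(abs(y+.068)<.07)&(z>.1435)&(z<.152)]; print("tongue",len(P),P.mean(0) if len(P) else 0)
    for s in(1,-1):
        P=C[(abs(x+.102)<.03)&(abs(y-s*.152)<.025)&(abs(z-.21)<.006)]; print("rail",s,len(P),P.mean(0),(P.min(0)+P.max(0))/2)
E
```

```text
top sash z pct [0.21881211 0.21968774 0.22152363 0.22211077]
 edge n 421 z 0.21603885354456298 fit slope [ 0.00744569 -0.09777245]
 lug 84 [[-0.1034, 0.0525, 0.2434], [-0.0971, 0.0684, 0.259], [-0.092, 0.0853, 0.2636]]
bar 112 [-0.04763223 -0.06728067  0.20540615] ((-47.63957214355469, -67.33262634277344), (43.96812438964844, 14.357003211975098), 64.5425033569336)
cap 182 [-0.04840814 -0.06532986  0.17918332] ((-51.40330123901367, -67.86209869384766), (51.08151626586914, 53.01632308959961), 67.93278503417969)
collar 277 [-0.04821922 -0.06602456  0.16948031] ((-47.57713317871094, -67.44930267333984), (64.57325744628906, 65.13737487792969), 1.5044827461242676)
bar axis deg 63.71616169099425
tongue 179 [-0.0360746  -0.07621396  0.14586494]
rail 1 83 [-0.10037535  0.14967777  0.21025723] [-0.1011353   0.14395615  0.2103948 ]
rail -1 85 [-0.10159018 -0.14663216  0.21021478] [-0.10218311 -0.1426129   0.20996787]
side sash z pct [0.21527324 0.21612692 0.21725877 0.21835683]
 edge n 568 z 0.21394612779919248 fit slope [ 0.0017168  -0.09682689]
 lug 191 [[-0.1027, 0.0482, 0.2291], [-0.0934, 0.065, 0.2506], [-0.0903, 0.0826, 0.2595]]
bar 145 [-0.04657963 -0.07045247  0.20314816] ((-47.18418884277344, -70.20368957519531), (44.00265884399414, 14.072278022766113), 62.586204528808594)
cap 179 [-0.03869889 -0.07368572  0.17837822] ((-46.29364776611328, -69.60081481933594), (46.152748107910156, 47.64363098144531), 27.664030075073242)
collar 354 [-0.038558   -0.07357892  0.16775506] ((-47.658348083496094, -70.4942855834961), (67.30023193359375, 67.45055389404297), 28.38161277770996)
bar axis deg -114.54395750286972
tongue 237 [-0.06544035 -0.08199429  0.1473677 ]
rail 1 97 [-0.0990978   0.14499024  0.20928015] [-0.10025803  0.14310138  0.21032408]
rail -1 129 [-0.09978245 -0.14659036  0.20986219] [-0.10182488 -0.1446097   0.21021554]
```

```bash
cat >> h.py <<'E'
O=np.array([.572,-.035]);YAW=-.028
def world(c):
    return np.r_[O,0]+R.from_euler('z',YAW).apply(c)
def togo(P,yaw):  # TCP target, tool x yaw -> shift mm in current tool axes, then turn rad (about tool z if level)
    s=readout.observe(); T=R.from_rotvec(s['orientation']); 
    G=R.from_euler('z',yaw)*R.from_euler('x',np.pi)
    print('t',round(s['time'],2),'shift',(T.inv().apply(P-s['tcp_pos'])*1000).round(1),'turn',(T.inv()*G).as_rotvec().round(3),'q',s['joint_positions'].round(2),'F',s['wrist_force'].round(1))
E
python3 -c "
from h import *
L=world([-.0985,.068,.36]);print(L);togo(L,1.09)"
```

```text
[0.47544236 0.03573099 0.36      ]
t 0.1 shift [ 449.7 -516.4  -56.2] turn [-0.001 -0.    -0.676] q [ 1.01  0.43  0.07  1.61 -0.03  1.11 -0.07] F [ 0.4 -0.  -0.8]
```

```bash
python3 -m jog '[[0,0,-56,0,0,0,0],[30,-35,0,0,0,0,0],[30,-35,0,0,0,0,0],[30,-35,0,0,0,0,0],[30,-35,0,0,0,0,0],[30,-35,0,0,0,0,0],[30,-35,0,0,0,0,0],[30,-35,0,0,0,0,0],[30,-35,0,0,0,0,0]]'
python3 -c "
from h import *
togo(world([-.0985,.068,.36]),1.09)"
```

```text
time: 1.23
tcp_pos: [0.3787, -0.2636, 0.3598]
orientation: [-3.075, -0.645, 0.0]
wrist_force: [0.9, -0.0, 0.4]
finger_gap: 0.0
gripper_force: 0.0
t 1.23 shift [ 2.090e+02 -2.352e+02 -2.000e-01] turn [-0.     0.    -0.676] q [ 0.62  0.03 -0.15  1.99  0.    1.13 -0.69] F [ 0.9 -0.   0.4]
```

```bash
python3 -m jog '[[35,-39,0,0,0,0,0],[35,-39,0,0,0,0,0],[35,-39,0,0,0,0,0],[35,-39,0,0,0,0,0],[35,-39,0,0,0,0,0],[34,-40,0,0,0,0,0],[0,0,0,0,0,-0.17,0],[0,0,0,0,0,-0.17,0],[0,0,0,0,0,-0.17,0],[0,0,0,0,0,-0.17,0]]'
python3 -c "
from h import *
togo(world([-.0985,.068,.27+.073]),1.09)"
```

```text
time: 2.48
tcp_pos: [0.4753, 0.0341, 0.3597]
orientation: [-2.678, -1.641, 0.001]
wrist_force: [-0.6, 0.2, -0.3]
finger_gap: -0.0004
gripper_force: 0.0
t 2.48 shift [ 1.6 -0.6 16.7] turn [-0.     0.     0.009] q [ 0.29  0.08 -0.52  1.94  0.04  1.13 -0.72] F [-0.6  0.2 -0.3]
```

```bash
python3 -m jog '[[1.6,0,18,0,0,0,0],[0,0,8,0,0,0,0],[0,0,10,0,0,0,0],[0,0,10,0,0,0,0],[0,0,10,0,0,0,0],[0,0,10,0,0,0,0],[0,0,10,0,0,0,0],[0,0,10,0,0,0,0]]'
```

```text
time: 3.48
tcp_pos: [0.4762, 0.0355, 0.2733]
orientation: [-2.683, -1.634, 0.0]
wrist_force: [-1.9, -1.0, 2.1]
finger_gap: 0.0004
gripper_force: 1.4
```

```bash
python3 -m jog '[[0,0,6,0,0,0,0],[0,0,4,0,0,0,0],[0,0,3,0,0,0,0],[0,0,2,0,0,0,0],[0,0,0,0,0,0,0]]'; python3 -m jog '[[0,0,1.5,0,0,0,0],[0,0,0,0,0,0,0]]'
```

```text
time: 4.1
tcp_pos: [0.4763, 0.0355, 0.259]
orientation: [2.683, 1.634, 0.001]
wrist_force: [0.2, 0.4, 0.1]
finger_gap: -0.0001
gripper_force: 0.0
time: 4.35
tcp_pos: [0.4763, 0.0355, 0.2575]
orientation: [2.683, 1.634, 0.0]
wrist_force: [0.8, 1.0, -0.4]
finger_gap: 0.0003
gripper_force: 0.0
```

```bash
python3 - <<'E'
from h import *
p,d=eyes.grab_frame("side"); cv2.imwrite("pics/s1.png",cv2.resize(p[130:310,140:370],None,fx=3.3,fy=3.3))
C=incubby(cloud("side",d),O,YAW);x,y,z=[C[...,i] for i in range(3)]
e=(abs(x+.0985)<.008)&(y>-.04)&(y<.03)&(z>.12); print(e.sum(),np.percentile(z[e],[50,90,98]))
E
```

```text
837 [0.51928601 0.59882489 0.60269323]
```

View pics/s1.png

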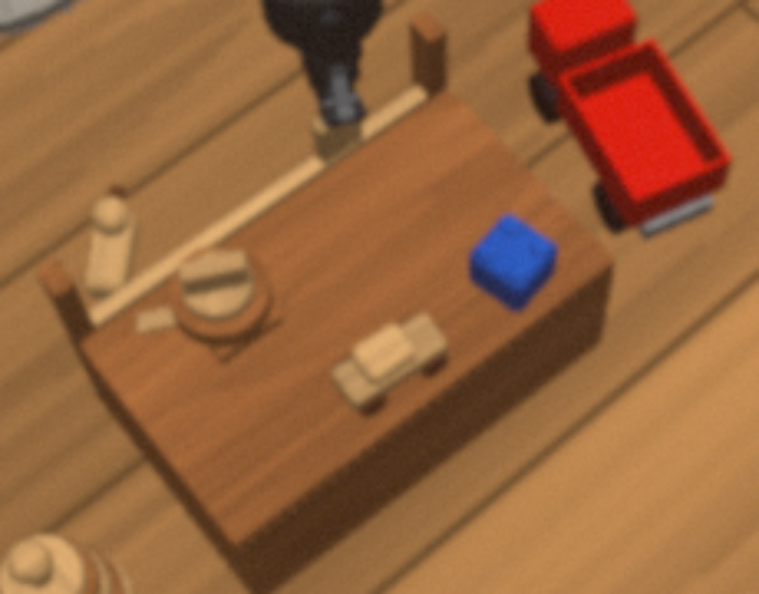

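The sash is now about level with the top board; the fingers sit on the lug at about (340,120). I push on until the force shows the bottom stop.

```bash
python3 -m jog '[[0,0,1,0,0,0,0],[0,0,1,0,0,0,0]]';python3 -m jog '[[0,0,1,0,0,0,0],[0,0,0,0,0,0,0]]'; python3 -m jog '[[0,0,1,0,0,0,0],[0,0,0,0,0,0,0]]'
```

```text
time: 4.65
tcp_pos: [0.4763, 0.0355, 0.2555]
orientation: [2.683, 1.634, 0.001]
wrist_force: [-1.3, 0.8, 14.7]
finger_gap: -0.0003
gripper_force: 7.4
time: 4.9
tcp_pos: [0.4764, 0.0356, 0.2554]
orientation: [2.683, 1.633, 0.001]
wrist_force: [-6.7, -0.6, 21.5]
finger_gap: 0.0001
gripper_force: 10.7
time: 5.15
tcp_pos: [0.4765, 0.0357, 0.2552]
orientation: [2.683, 1.633, 0.001]
wrist_force: [-12.4, -1.4, 37.0]
finger_gap: -0.0
gripper_force: 18.7
```

Sash bottomed. Now to the knob.

```bash
python3 -m jog '[[0,0,-5,0,0,0,0],[0,0,-45,0,0,0,50],[0,0,-45,0,0,0,50]]'
python3 -c "
from h import *
togo(world([-.0477,-.068,.33]),YAW+np.radians(63.8))"
```

```text
time: 5.52
tcp_pos: [0.4759, 0.0355, 0.3493]
orientation: [-2.683, -1.633, 0.001]
wrist_force: [0.5, 0.7, 0.5]
finger_gap: 0.0359
gripper_force: 0.0
t 5.53 shift [-100.4  104.3   19.2] turn [-0.001  0.     0.008] q [ 0.29  0.09 -0.53  1.95  0.05  1.11 -0.73] F [0.5 0.7 0.5]
```

```bash
python3 -m jog '[[-33,35,0,0,0,0,50],[-33,35,0,0,0,0,50],[-34.4,34.3,0,0,0,0.008,50],[0,0,19,0,0,0,50],[0,0,25,0,0,0,50],[0,0,0,0,0,0,50]]'
python3 - <<'E'
from h import *
togo(world([-.0477,-.068,.257]),YAW+np.radians(63.8))
p,d=eyes.grab_frame("side"); cv2.imwrite("pics/s2.png",cv2.resize(p[130:310,140:370],None,fx=3.3,fy=3.3))
E
```

```text
time: 6.28
tcp_pos: [0.5219, -0.1016, 0.3029]
orientation: [-2.688, -1.622, 0.004]
wrist_force: [-0.1, 0.5, 0.5]
finger_gap: 0.0495
gripper_force: 0.0
t 6.28 shift [ 0.2  0.6 45.9] turn [-0.003  0.001  0.   ] q [ 0.43  0.22 -0.41  1.9   0.1   1.04 -0.51] F [-0.1  0.5  0.5]
```

View pics/s2.png

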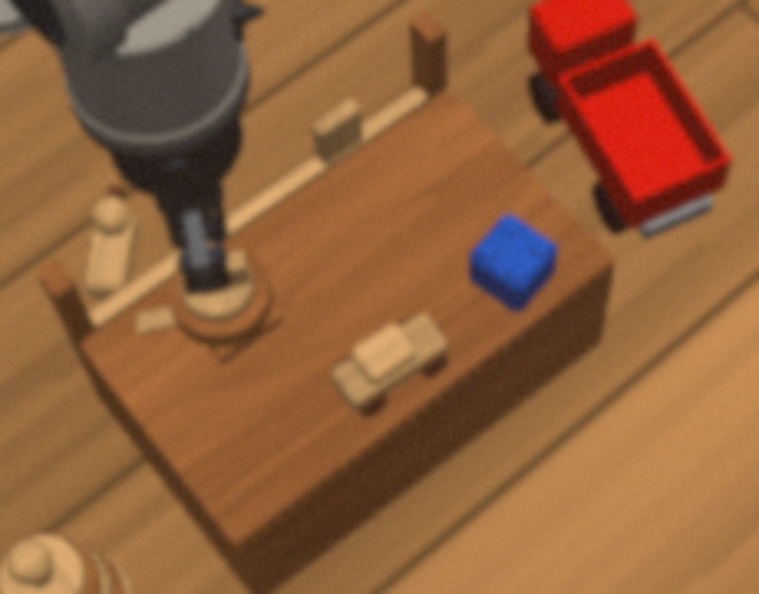

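The gripper is centred over the knob bar (fingers at about (205,265)), and the sash is down. I descend and close on the bar.

```bash
python3 -m jog '[[0,0,25,0,0,0,50],[0,0.6,20,0,0,0,50],[0,0,0,0,0,0,50]]'; python3 -m jog '[[0,0,0,0,0,0,12],[0,0,0,0,0,0,8],[0,0,0,0,0,0,8],[0,0,0,0,0,0,8]]' 40
```

```text
time: 6.7
tcp_pos: [0.5231, -0.1018, 0.2595]
orientation: [-2.689, -1.623, 0.001]
wrist_force: [0.4, -0.2, 0.7]
finger_gap: 0.0497
gripper_force: 0.0
time: 7.2
tcp_pos: [0.5225, -0.1011, 0.2599]
orientation: [-2.688, -1.623, 0.002]
wrist_force: [-7.7, 5.6, 3.9]
finger_gap: 0.0129
gripper_force: 40.7
```

```bash
python3 -m jog '[[0,-0.8,0,0,0,0,8],[0,0,3,0,0,0,8],[0,0,3,0,0,0,8],[0,0,2,0,0,0,8],[0,0,1.5,0,0,0,8],[0,0,0,0,0,0,8]]'; python3 -c "
from h import *
togo(world([-.0477,-.068,.25]),YAW)"
```

```text
time: 7.95
tcp_pos: [0.5223, -0.1009, 0.2512]
orientation: [-2.689, -1.623, 0.0]
wrist_force: [-8.1, 4.3, 13.1]
finger_gap: 0.0128
gripper_force: 42.2
t 7.95 shift [-0.6  0.4  1.2] turn [-0.     0.     1.114] q [ 0.42  0.28 -0.4   1.96  0.14  0.93 -0.54] F [-8.1  4.3 13.1]
```

```bash
python3 -m jog '[[0,0,0.3,0,0,0.1,8],[0,0,0,0,0,0.14,8],[0,0,0,0,0,0.14,8],[0,0,0,0,0,0.14,8]]'; python3 -m jog '[[0,0,0,0,0,0.14,8],[0,0,0,0,0,0.14,8],[0,0,0,0,0,0.14,8],[0,0,0,0,0,0.14,8],[0,0,0,0,0,0.03,8],[0,0,0,0,0,0,8]]'; python3 -c "
from h import *
togo(world([-.0477,-.068,.25]),YAW);print(readout.observe()['torque'])"
```

```text
time: 8.45
tcp_pos: [0.5224, -0.1014, 0.2511]
orientation: [3.018, 0.87, 0.0]
wrist_force: [-8.6, 1.9, 14.4]
finger_gap: 0.0131
gripper_force: 42.2
time: 9.2
tcp_pos: [0.5223, -0.1017, 0.2511]
orientation: [3.141, -0.039, 0.0]
wrist_force: [-9.4, -0.1, 14.7]
finger_gap: 0.0125
gripper_force: 42.0
t 9.2 shift [ 0.1 -0.1  1.1] turn [ 0.001 -0.     0.003] q [ 0.26  0.26 -0.22  1.97  0.07  0.92 -1.59] F [-9.4 -0.1 14.7]
[-0.26875981  2.30103323 -0.02416653]
```

Turned to locked. I let the knob rise in the grip, open, and retreat.

```bash
python3 -m jog '[[0,0,-3,0,0,0,8],[0,0,-3,0,0,0,8],[0,0,-3,0,0,0,8],[0,0,0,0,0,0,30],[0,0,0,0,0,0,50],[0,0,0,0,0,0,50],[0,0,-30,0,0,0,50],[0,0,-45,0,0,0,50],[0,0,-45,0,0,0,50]]'; python3 -m jog '[[-15,40,0,0,0,0,50],[-15,50,0,0,0,0,50],[0,50,0,0,0,0,50],[0,50,0,0,0,0,50],[0,40,0,0,0,0,50],[0,0,0,0,0,0,50],[0,0,0,0,0,0,50]]'
python3 - <<'E'
from h import *
p,d=eyes.grab_frame("side"); cv2.imwrite("pics/s3.png",cv2.resize(p[130:310,140:370],None,fx=3.3,fy=3.3))
for n in("side","top"):
    p,d=eyes.grab_frame(n); C=incubby(cloud(n,d),O,YAW);x,y,z=[C[...,i] for i in range(3)]
    Q=C[(abs(x+.048)<.05)&(abs(y+.068)<.05)&(z>.19)&(z<.22)]
    if len(Q)<20: continue
    w=np.linalg.svd(Q[:,:2]-Q[:,:2].mean(0))[2][0]; print(n,len(Q),"bar deg",np.degrees(np.arctan2(w[1],w[0])),"top z",np.median(Q[:,2]),
      "sash z",np.median(z[(abs(x+.0985)<.004)&(abs(y)<.03)]),"board",np.median(z[(abs(x)<.03)&(abs(y)<.03)]))
E
```

```text
time: 10.32
tcp_pos: [0.5224, -0.1015, 0.3799]
orientation: [-3.141, 0.038, 0.001]
wrist_force: [0.6, 0.2, 0.3]
finger_gap: 0.0502
gripper_force: 0.0
time: 11.2
tcp_pos: [0.4871, -0.3303, 0.3783]
orientation: [-3.141, 0.038, 0.0]
wrist_force: [0.2, 0.9, -0.1]
finger_gap: 0.0503
gripper_force: 0.0
side 154 bar deg 0.8549834585275118 top z 0.2033579418088953 sash z 0.13828777153141286 board 0.13832653298206676
top 110 bar deg -179.11727837250274 top z 0.20514853012019874 sash z 0.14039510784830866 board 0.14005728881444524
```

View pics/s3.png

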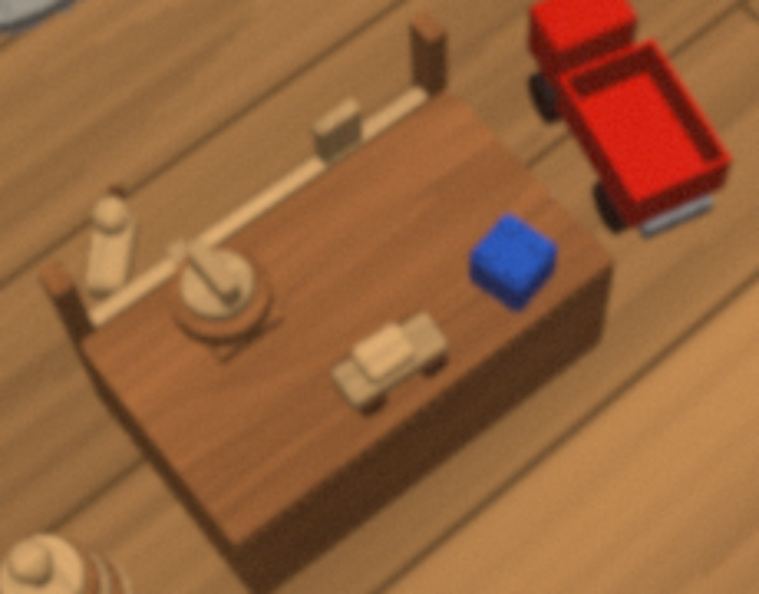

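The picture shows the tongue over the sash edge at about (180,248), and the bar square to the sash. The bar's top is back at its start height, the sash is level with the board, and the toys haven't moved.

```bash
python3 -c "
from cell import r
print(r.hand_in())"
```

```text
the job is handed in; nothing more can be done
None
```

The job is handed in: the sash is fully down, the knob is locked with its tongue over the sash and sprung back up, the other toys look unmoved in the last picture, and the arm was clear at about 11 s; the hand-in returned no verdict.

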